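# Teach the counting scale the piece weight of a guide pin

## Task

Teach the counting scale the piece weight of our guide pins. It is already tared with the black tray and one pin lies in the tray: draw one more pin out of the blue rack and lay it gently in a free place of the tray, well seated in its V rests, so that exactly two pins lie there. Then press, one after the other, the red key (clear), the blue key with two dots (sample of two), the green key (confirm) and the white key (store), each right down and up again before the next; keep off the yellow tare key and leave the other pins, the spring in the rack and everything else where they are.

Things in the scene. Friction and masses are not known exactly. Their poses are not given: they have to be found in the camera images.
- rack: blue pigeonhole rack, fixed. Origin: on the bench under the middle of the housing's front face; x into the housing, away from the robot, y left, z up. Four lanes at y = -81, -27, 27, 81 mm. Housing x = 0 to 86 mm, 222 mm wide, roof 67 mm high with a front lip to 76 mm. Two 5 mm rods per lane, 15 mm apart, tops 24.5 mm high, run out in front to x = -116 mm. One lane holds the spring.
- pin_0: the steel guide pin that already lies in the middle place of the tray; 120 mm long, shaft 26 mm across with a chamfered nose, head 34 mm across and 8 mm long, about 0.45 kg. Origin: on the axis at half length (balance point 3 mm nearer the head); x runs along the pin from nose to head
- pin_1: steel guide pin lying in the rack, nose to the robot, 42 to 52 mm of it out of the housing; 120 mm long, shaft 26 mm across with a chamfered nose, head 34 mm across and 8 mm long, about 0.45 kg. Origin: on the axis at half length (balance point 3 mm nearer the head); x runs along the pin from nose to head.
- pin_2: steel guide pin lying in the rack, nose to the robot, 42 to 52 mm of it out of the housing; 120 mm long, shaft 26 mm across with a chamfered nose, head 34 mm across and 8 mm long, about 0.45 kg. Origin: on the axis at half length (balance point 3 mm nearer the head); x runs along the pin from nose to head.
- pin_3: steel guide pin lying in the rack, nose to the robot, 42 to 52 mm of it out of the housing; 120 mm long, shaft 26 mm across with a chamfered nose, head 34 mm across and 8 mm long, about 0.45 kg. Origin: on the axis at half length (balance point 3 mm nearer the head); x runs along the pin from nose to head.
- rod_ends (a point): point midway between the front ends of the rack's rods, at their tops. In the rack a pin's middle lies 38 mm above the bench, its nose lower than its head by 2 degrees. A pin drawn straight out along its rods and let go stays lying on them while its middle is over them.
- odd_spring: red die spring, 25 mm across, 60 mm long, left lying in one lane of the rack, wholly inside the housing. Not wanted.
- scale: white counting scale, fixed, 320 x 204 mm. Origin: on the bench under the middle of its pan; x away from the keys, y left, z up. Five keys in a row at x = -165 mm; left (+y) to right: red, blue with two white dots, yellow, white, green. Dark display strip at x = -119 mm, 42 mm high. Steel pan 186 x 196 mm, top 60 mm above the bench.
- pan (a joint): how far the scale's pan has sunk under its load, m: 6 N per mm, stop at 0.007. Tray and one pin give about 1.2 mm, tray and two pins 2 mm. Above 5 mm (30 N) the weighing cell is overloaded, as by a dropped pin.
- tray: black tray, loose on the pan, 140 x 182 mm, 28 mm high. Origin: centre of underside; x along the pins, y left. Three places at y = -58, 0, 58 mm, each two V rests (90 degrees, x = 26 to 46 and -26 to -46 mm) with solid bridges between places, so fingers fit only in the 52 mm mid gap. A seated pin, either way round, lies along x, its middle at x = 0 and 26.4 mm up, its head clear of the V.
- key_red_top (a point): centre of the top of the red (clear) key, about 49 mm above the bench; cap 25 mm across, standing 10 mm above its dark collar, in a 37 mm black bezel, 41 mm between neighbouring keys; its face leans 8 degrees towards the robot
- key_red (a joint): travel of that key, m: 0 up, 0.006 fully down. Spring: 1.5 N to start, 3.8 N at 4 mm, 5 N fully down; springs back by itself. Pressed means 4 mm or more.
- key_blue_top (a point): centre of the top of the blue two-dot (sample of two) key, about 49 mm above the bench; cap 25 mm across, standing 10 mm above its dark collar, in a 37 mm black bezel, 41 mm between neighbouring keys; its face leans 8 degrees towards the robot
- key_blue (a joint): travel of that key, m: 0 up, 0.006 fully down. Spring: 1.5 N to start, 3.8 N at 4 mm, 5 N fully down; springs back by itself. Pressed means 4 mm or more.
- key_yellow_top (a point): centre of the top of the yellow (tare) key, about 49 mm above the bench; cap 25 mm across, standing 10 mm above its dark collar, in a 37 mm black bezel, 41 mm between neighbouring keys; its face leans 8 degrees towards the robot
- key_yellow (a joint): travel of that key, m: 0 up, 0.006 fully down. Spring: 1.5 N to start, 3.8 N at 4 mm, 5 N fully down; springs back by itself. Pressed means 4 mm or more.
- key_white_top (a point): centre of the top of the white (store) key, about 49 mm above the bench; cap 25 mm across, standing 10 mm above its dark collar, in a 37 mm black bezel, 41 mm between neighbouring keys; its face leans 8 degrees towards the robot
- key_white (a joint): travel of that key, m: 0 up, 0.006 fully down. Spring: 1.5 N to start, 3.8 N at 4 mm, 5 N fully down; springs back by itself. Pressed means 4 mm or more.
- key_green_top (a point): centre of the top of the green (confirm) key, about 49 mm above the bench; cap 25 mm across, standing 10 mm above its dark collar, in a 37 mm black bezel, 41 mm between neighbouring keys; its face leans 8 degrees towards the robot
- key_green (a joint): travel of that key, m: 0 up, 0.006 fully down. Spring: 1.5 N to start, 3.8 N at 4 mm, 5 N fully down; springs back by itself. Pressed means 4 mm or more.
- mould_11: big dark steel injection mould standing on the bench close behind the rack, fixed, always in the same place; 215 mm deep (x), 300 mm wide (y), 300 mm tall; origin under its middle. The gripper must swing past in front of it.
- spray_can: bystander: white and blue spray can, 53 mm across, 161 mm tall, standing behind the scale; origin at the centre of its foot
- caliper: bystander: digital caliper lying right of the scale, 207 x 72 x 15 mm; origin under its middle, y along its beam

How it is judged:
On the way, in this order (a step that is already met when the one before it is completed fails the run):
1. two pins lie seated in V rests of the tray, let go, the others still in the rack (((z of pin_0 in the frame of tray between 0.024 and 0.0288 m and x of pin_0 in the frame of tray between -0.008 and 0.008 m and y of pin_0 in the frame of tray between -0.07 and 0.07 m and angle between pin_0's own x axis and vertical between 1.53 and 1.61 rad and z of pin_1 in the frame of tray between 0.024 and 0.0288 m and x of pin_1 in the frame of tray between -0.008 and 0.008 m and y of pin_1 in the frame of tray between -0.07 and 0.07 m and angle between pin_1's own x axis and vertical between 1.53 and 1.61 rad and distance of each of pin_2, pin_3 from where it was at the start of the episode below 0.015 m) or (z of pin_0 in the frame of tray between 0.024 and 0.0288 m and x of pin_0 in the frame of tray between -0.008 and 0.008 m and y of pin_0 in the frame of tray between -0.07 and 0.07 m and angle between pin_0's own x axis and vertical between 1.53 and 1.61 rad and z of pin_2 in the frame of tray between 0.024 and 0.0288 m and x of pin_2 in the frame of tray between -0.008 and 0.008 m and y of pin_2 in the frame of tray between -0.07 and 0.07 m and angle between pin_2's own x axis and vertical between 1.53 and 1.61 rad and distance of each of pin_1, pin_3 from where it was at the start of the episode below 0.015 m) or (z of pin_0 in the frame of tray between 0.024 and 0.0288 m and x of pin_0 in the frame of tray between -0.008 and 0.008 m and y of pin_0 in the frame of tray between -0.07 and 0.07 m and angle between pin_0's own x axis and vertical between 1.53 and 1.61 rad and z of pin_3 in the frame of tray between 0.024 and 0.0288 m and x of pin_3 in the frame of tray between -0.008 and 0.008 m and y of pin_3 in the frame of tray between -0.07 and 0.07 m and angle between pin_3's own x axis and vertical between 1.53 and 1.61 rad and distance of each of pin_1, pin_2 from where it was at the start of the episode below 0.015 m)) and contact force between each of pin_0, pin_1, pin_2, pin_3 and the fingers below 0.1 N), for 0.2 s.
2. the red key is pressed at least 4 mm with all other keys up (value of joint key_red above 0.004 m and value of joint each of key_blue, key_yellow, key_white, key_green below 0.0015 m), for 0.05 s.
3. the blue key is pressed at least 4 mm with all other keys up (value of joint key_blue above 0.004 m and value of joint each of key_red, key_yellow, key_white, key_green below 0.0015 m), for 0.05 s.
4. the green key is pressed at least 4 mm with all other keys up (value of joint key_green above 0.004 m and value of joint each of key_red, key_blue, key_yellow, key_white below 0.0015 m), for 0.05 s.
5. the white key is pressed at least 4 mm with all other keys up (value of joint key_white above 0.004 m and value of joint each of key_red, key_blue, key_yellow, key_green below 0.0015 m), for 0.05 s.
At the end, for the whole second after the job is handed in: Exactly two pins lie released and still in V rests of the tray (height within 2.4 mm, lengthwise 8 mm, level within 2 degrees); the other pins within 15 mm of their starts; tray on the pan within 25 mm of centre; all keys up; spring, can and caliper within 20 mm of their starts (all of step 1 and x of tray in the frame of scale between -0.025 and 0.025 m and y of tray in the frame of scale between -0.025 and 0.025 m and z of tray in the frame of scale between 0.05 and 0.063 m and value of joint each of key_red, key_blue, key_yellow, key_white, key_green below 0.0015 m and linear speed of each of pin_1, pin_2, pin_3 below 0.02 m/s and distance of each of spray_can, caliper, odd_spring from where it was at the start of the episode below 0.02 m); the robot touches nothing.
It fails at once if two keys pressed down together, or the yellow key pressed (more than 3 mm) (value of joint each of key_red, key_blue above 0.003 m or value of joint each of key_red, key_yellow above 0.003 m or value of joint each of key_red, key_white above 0.003 m or value of joint each of key_red, key_green above 0.003 m or value of joint each of key_blue, key_yellow above 0.003 m or value of joint each of key_blue, key_white above 0.003 m or value of joint each of key_blue, key_green above 0.003 m or value of joint each of key_yellow, key_white above 0.003 m or value of joint each of key_yellow, key_green above 0.003 m or value of joint each of key_white, key_green above 0.003 m or value of joint key_yellow above 0.003 m).
It fails at once if a key pressed while not exactly two pins lie seated in the tray (value of joint any of key_red, key_blue, key_yellow, key_white, key_green above 0.003 m and not ((z of pin_0 in the frame of tray between 0.024 and 0.0288 m and x of pin_0 in the frame of tray between -0.008 and 0.008 m and y of pin_0 in the frame of tray between -0.07 and 0.07 m and angle between pin_0's own x axis and vertical between 1.53 and 1.61 rad and z of pin_1 in the frame of tray between 0.024 and 0.0288 m and x of pin_1 in the frame of tray between -0.008 and 0.008 m and y of pin_1 in the frame of tray between -0.07 and 0.07 m and angle between pin_1's own x axis and vertical between 1.53 and 1.61 rad and distance of each of pin_2, pin_3 from where it was at the start of the episode below 0.015 m) or (z of pin_0 in the frame of tray between 0.024 and 0.0288 m and x of pin_0 in the frame of tray between -0.008 and 0.008 m and y of pin_0 in the frame of tray between -0.07 and 0.07 m and angle between pin_0's own x axis and vertical between 1.53 and 1.61 rad and z of pin_2 in the frame of tray between 0.024 and 0.0288 m and x of pin_2 in the frame of tray between -0.008 and 0.008 m and y of pin_2 in the frame of tray between -0.07 and 0.07 m and angle between pin_2's own x axis and vertical between 1.53 and 1.61 rad and distance of each of pin_1, pin_3 from where it was at the start of the episode below 0.015 m) or (z of pin_0 in the frame of tray between 0.024 and 0.0288 m and x of pin_0 in the frame of tray between -0.008 and 0.008 m and y of pin_0 in the frame of tray between -0.07 and 0.07 m and angle between pin_0's own x axis and vertical between 1.53 and 1.61 rad and z of pin_3 in the frame of tray between 0.024 and 0.0288 m and x of pin_3 in the frame of tray between -0.008 and 0.008 m and y of pin_3 in the frame of tray between -0.07 and 0.07 m and angle between pin_3's own x axis and vertical between 1.53 and 1.61 rad and distance of each of pin_1, pin_2 from where it was at the start of the episode below 0.015 m))).
It fails at once if the pan overloaded (sunk more than 5 mm: a pin dropped or pressed down hard) (value of joint pan above 0.005 m).
It fails at once if the tray pushed more than 25 mm, or spring, can or caliper moved more than 20 mm (distance of tray from where it was at the start of the episode above 0.025 m or distance of any of spray_can, caliper, odd_spring from where it was at the start of the episode above 0.02 m).
It also fails if it takes over 53 s, if anything falls off the work surface, if the arm or the gripper's body presses on something with over 40 N, if the wrist force passes 120 N, or if a joint passes its speed limit or range.

## Robot

A 6-joint arm with a two-finger parallel gripper is mounted at the origin on the work surface; the furniture and walls round the work are solid. World frame = base frame: x ahead of the robot, y to its left, z up, the work surface at z = 0. Lengths are in m, angles in rad, forces in N, time in s.
With the tool pointing down it reaches from about 0.35 to 0.975 m from the base axis. Payload 4.9 kg.
Tool frame: the origin (TCP) lies midway between the tips of the shut fingers; the grasp point (between the pads) lies 19 mm behind it; z points along the fingers, y is the line along which they close (so a half turn about z gives the same grasp; the last joint's range is limited). The gripper opens to 85 mm and grips with 20 to 120 N. Pads are 22 mm wide; open, the fingers measure 114 mm over their backs; the gripper's body (76 mm by 85 mm) begins 54 mm behind the grasp point. The pads swing forward as they close: fully open they stand 13 mm farther back than shut.
Start: joints at [1.01, 0.053, 1.613, -0, 1.476, -0.119], TCP at [0.267, 0.565, 0.231] pointing down, gripper open.
Joint ranges: [-3.01, 3.01], [-1.01, 2.22], [0.06, 2.58], [-1.02, 4.17], [0.09, 2.62], [-3.14, 3.14]. Speed limits (rad/s): [2.57, 2.57, 3.14, 3.14, 3.14, 3.14].

## Interface

Orientations are given as a unit quaternion [w, x, y, z].
In Python, from plant import * gives the robot as it stands.
- The arm moves only by the tool jog_arm, never from a script. Its argument "targets" is a list of rows, each a list of 3 entries, a list of its own where there are three numbers: the shift along the tool's x, y, z in units of 25 mm (1.0 is 25 mm), then the turn, a rotation vector about the tool's x, y, z in units of 8 degrees (1.0 is 8 degrees), then the opening in per cent of the stroke, from 0 (shut) to 100 (fully open). A call has 1 to 8 rows; each row is the pose to reach, as a shift and turn from the pose commanded when the call began, along the tool's axes at that moment; what a row does not reach only later rows make up. A row lasts 1/8 s, in which the tool goes at most 62.5 mm and 10.7 degrees, less where a joint would pass 70% of its speed; a pose out of reach is approached as far as the arm can. A call with a gripper value outside its range is refused whole. The fingers move at their own pace and stop on an object; the grip force is fixed at half the most. Time passes only in rows, so rows that repeat a pose let the fingers close. It gives the time, the measured TCP pose, the force, the opening and the grip force at its end, in the units of the state.
- state(): the state, without advancing time (a new reading comes with each control period).
- grab_frame(name): name is "scene" or "top"; returns (picture, depth): 420x560x3 uint8, red, green, blue; 420x560 float32, m along the optical axis (not along the pixel's ray), 0 where there is no reading.
- camera_params(name): a dict with "fovy" (degrees; the focal length in pixels is half the picture's height over the tangent of half this angle, whatever the lens; pixels are square), "cx", "cy" (the principal point, pixels), "rvec" (rotation vector, rad) and "tvec" (3), from world to camera coordinates, as OpenCV has them. Camera axes: x right, y down, z forward; pixel columns grow to the right and rows downward; lengths in m; the calibration is good to about 2 mm. A picture is of the moment at which its call begins. camera_params takes no time and is no camera call.
- job_done(): hands the job in; it is judged then, once.
The state is a dict: "time": time; "joint_pos": joint angles; "joint_vel": joint speeds; "joint_efforts": joint torques, N m; "tool_pos": TCP position; "tool_rot": TCP orientation; "contact_force": force on the tool from outside, world axes, zero at the start; "ft_torque": the same for the moment, N m; "gripper_width": opening from 0.0 (shut) to 1.0 (fully open); "grasp_force": force on a finger pad.
Only numpy, scipy, OpenCV 4.12 (cv2) and the standard library are available. Lean on these libraries where they do the work, as an engineer would, in place of code of your own. Each camera call takes 0.05 s, during which the arm holds its last target. There are 200 camera calls.

## Working session

There is one attempt and no reset: what is moved stays moved. The work goes in short steps, Python scripts to look and compute and a tool call to move; the robot and the scene stay as the last step left them, time stands still between calls to the robot, and variables do not carry over. Pictures are saved under pics/ and viewed, at most 10 in all, crops included, and the job is handed in when it is done.

Besides the shell and the picture viewer there is one more tool, called after ">>>" by a JSON object that holds its "method" and its "body", one argument or row to a line. jog_arm: Moves the arm, as the interface text tells. Its arguments: {"type":"object","properties":{"targets":{"type":"array"}},"required":["targets"]}

```bash
mkdir -p pics; cat > h.py <<'E'
from plant import *
import numpy as np, cv2
from scipy.spatial.transform import Rotation as R
def cam(n):
    p=camera_params(n); f=210/np.tan(np.radians(p["fovy"])/2)
    K=np.array([[f,0,p["cx"]],[0,f,p["cy"]],[0,0,1]]); M=cv2.Rodrigues(np.array(p["rvec"],float))[0]
    return K,M,np.array(p["tvec"],float).ravel(),p
def ray(n,uv,z):
    K,M,t,_=cam(n); uv=np.atleast_2d(np.array(uv,float))
    d=np.c_[uv,np.ones(len(uv))]@np.linalg.inv(K).T@M; c=-M.T@t
    return c+d*((z-c[2])/d[:,2])[:,None]
def cloud(n,D):
    K,M,t,_=cam(n); v,u=np.mgrid[:D.shape[0],:D.shape[1]]
    P=np.stack([(u-K[0,2])/K[0,0]*D,(v-K[1,2])/K[1,1]*D,D],-1)
    return (P-t)@M
def proj(n,X):
    K,M,t,_=cam(n); q=(np.atleast_2d(X)@M.T+t)@K.T; return q[:,:2]/q[:,2:]
def jog(dpos_world,rot=None):
    s=state(); Rt=R.from_quat(np.roll(s["tool_rot"],-1)); return Rt.inv().apply(dpos_world)/.025
E
python3 - <<'E'
from h import *
for n in("scene","top"):
    print(camera_params(n)); a,d=grab_frame(n); np.savez(n+"0.npz",a=a,d=d)
    cv2.imwrite(f"pics/{n}0.png",cv2.resize(a[...,::-1],(784,588),interpolation=cv2.INTER_CUBIC))
s=state(); print({k:np.round(v,3) for k,v in s.items()})
E
```

```text
{'fovy': 47.34568393287486, 'cx': 281.5138462580521, 'cy': 209.516485338859, 'rvec': array([ 2.20652791, -1.09465929,  0.40667557]), 'tvec': array([-0.37777192,  0.39230075,  1.02026414])}
{'fovy': 50.31209231423105, 'cx': 282.1253209127101, 'cy': 208.94389840086697, 'rvec': array([ 2.16759739, -2.17663467,  0.06678208]), 'tvec': array([-0.0231861 ,  0.56950413,  1.18634725])}
{'time': np.float64(0.1), 'joint_pos': array([ 1.01 ,  0.053,  1.614, -0.   ,  1.476, -0.119]), 'joint_vel': array([ 0.001, -0.001, -0.005,  0.   ,  0.001, -0.001]), 'joint_efforts': array([-0.0000e+00, -3.9490e+01, -3.7137e+01, -0.0000e+00,  4.0000e-03,
       -0.0000e+00]), 'tool_pos': array([0.267, 0.564, 0.23 ]), 'tool_rot': array([-0.   ,  0.219,  0.976, -0.001]), 'contact_force': array([0.356, 0.391, 0.335]), 'ft_torque': array([-0.025,  0.039, -0.047]), 'grasp_force': np.float64(0.0), 'gripper_width': np.float64(1.002)}
```

View pics/scene0.png

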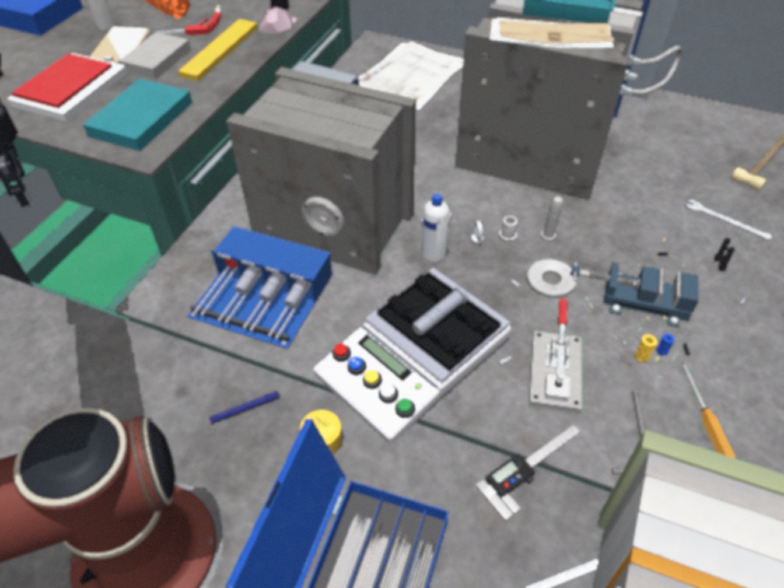

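View pics/top0.png

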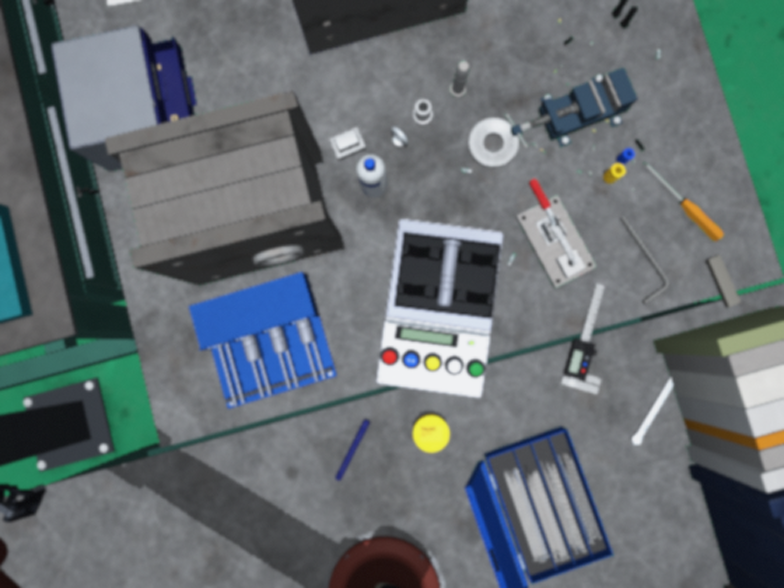

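The scene view shows the spring in the leftmost lane (red at about 232,263) and pins in the other three. The scale's keys run from red (340,351) to green (404,407). In the top view pin_0 lies in the middle of the tray at (450,272), and both side places are free.

```bash
cat > m.py <<'E'
from h import *
def load(n): z=np.load(n+"0.npz"); return z["a"],z["d"]
at,dt=load("top"); as_,ds=load("scene")
Ht=cv2.cvtColor(at,cv2.COLOR_RGB2HSV); Hs=cv2.cvtColor(as_,cv2.COLOR_RGB2HSV)
def blobs(H,lo,hi,box,amin=15):
    m=cv2.inRange(H,lo,hi); q=np.zeros_like(m); x0,y0,x1,y1=box; q[y0:y1,x0:x1]=m[y0:y1,x0:x1]
    n,l,st,c=cv2.connectedComponentsWithStats(q); return [(c[i].round(1),int(st[i,4])) for i in range(1,n) if st[i,4]>=amin]
for nm,lo,hi in [("red",(0,120,60),(8,255,255)),("red2",(170,120,60),(180,255,255)),("blue",(105,120,60),(122,255,255)),("yel",(22,120,80),(34,255,255)),("green",(60,100,40),(85,255,255))]:
    print(nm)
    for n,H,box in(("top",Ht,(268,235,352,285)),("scene",Hs,(220,230,310,310))):
        for c,a in blobs(H,lo,hi,box): print("  ",n,c,a,ray(n,c,.049).round(4))
# depth clouds
Pt=cloud("top",dt)
for uv in [(287,254),(346,264),(200,205),(180,225),(321,195),(330,232),(250,300)]:
    print(uv,Pt[uv[1],uv[0]].round(4))
t=cv2.resize(at[190:295,130:250,::-1],None,fx=3.3,fy=3.3,interpolation=3)
s=cv2.resize(at[150:290,260:365,::-1],None,fx=3.3,fy=3.3,interpolation=3)
u=np.zeros((470,760,3),np.uint8); u[:t.shape[0],:t.shape[1]]=t; u[:s.shape[0],400:400+s.shape[1]]=s; cv2.imwrite("pics/c1.png",u)
E
python3 m.py
```

```text
red
   top [277.7 254.7] 60 [[ 0.447 -0.014  0.049]]
   scene [242.7 249.4] 65 [[ 0.4433 -0.0141  0.049 ]]
red2
blue
   top [293.2 256.6] 86 [[ 0.4419 -0.0546  0.049 ]]
   scene [253.9 259.7] 63 [[ 0.4359 -0.0568  0.049 ]]
   scene [222.1 305.5] 47 [[ 0.2923 -0.0803  0.049 ]]
yel
   top [308.6 259. ] 77 [[ 0.4355 -0.0949  0.049 ]]
   scene [265.3 269.2] 67 [[ 0.4309 -0.097   0.049 ]]
   scene [232.7 301. ] 281 [[ 0.316 -0.092  0.049]]
green
   top [339.5 263.1] 80 [[ 0.4246 -0.1754  0.049 ]]
   scene [288.5 289.6] 72 [[ 0.4188 -0.1768  0.049 ]]
(287, 254) [ 0.4483 -0.0382  0.0275]
(346, 264) [ 0.4216 -0.1942  0.0343]
(200, 205) [0.5775 0.1889 0.0643]
(180, 225) [0.5252 0.2404 0.0656]
(321, 195) [ 0.5988 -0.1259  0.0944]
(330, 232) [ 0.5057 -0.1511  0.0552]
(250, 300) [ 3.238e-01  6.290e-02 -2.000e-04]
```

View pics/c1.png

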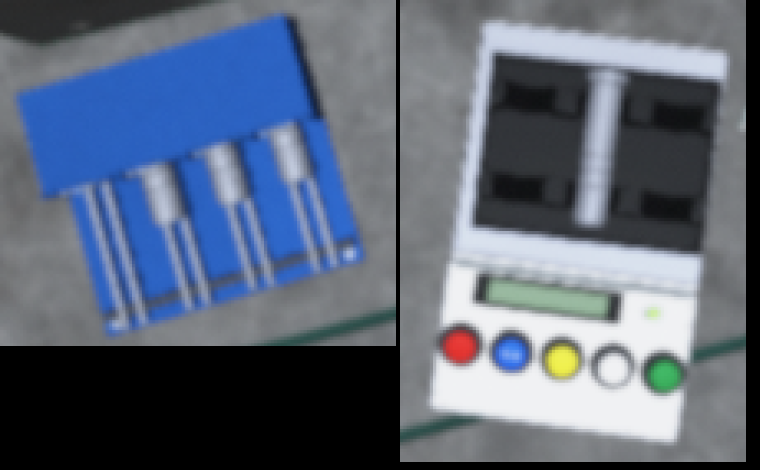

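The crop shows four lanes. The left one has no visible pin, and the other three pins poke out with noses at crop (168,225), (232,205) and (297,182). A dark cross strip and two white screw heads sit at the rod ends. In the tray, pin_0 lies along the middle place.

```bash
cat > m2.py <<'E'
from m import *
print("----")
for n,d,H,box in(("top",dt,Ht,(130,180,250,300)),("scene",ds,Hs,(130,155,245,250))):
    P=cloud(n,d); x0,y0,x1,y1=box; P=P[y0:y1,x0:x1].reshape(-1,3); h=H[y0:y1,x0:x1].reshape(-1,3)
    b=(h[:,0]>100)&(h[:,0]<125)&(h[:,1]>120)
    roof=P[b&(P[:,2]>.058)&(P[:,2]<.085)]; r=cv2.minAreaRect(roof[:,:2].astype(np.float32)*1000)
    print(n,"roof",len(roof),np.round(r[0],1),np.round(r[1],1),round(r[2],2),np.median(roof[:,2]).round(4), cv2.boxPoints(r).round(0).tolist())
    fl=P[b&(P[:,2]>-.005)&(P[:,2]<.015)]; print("floor z",np.median(fl[:,2]).round(4),len(fl))
    g=P[(h[:,1]<70)&(P[:,2]>.03)&(P[:,2]<.058)&(h[:,2]>90)]; 
    print("pins n",len(g)); np.save(n+"_g.npy",g)
# rays: roof contour in top view
m=cv2.inRange(Ht,(100,120,40),(125,255,255)); m[:, :130]=0; m[:,250:]=0; m[:190]=0; m[300:]=0
# rack whole-blue hull
c=max(cv2.findContours(m,0,1)[0],key=cv2.contourArea); ap=cv2.approxPolyDP(c,3,True)[:,0]
for p in ap: print("poly",p,ray("top",p,.067)[0,:2].round(4),ray("top",p,.0)[0,:2].round(4))
# tray: dark region, top rim z = .060-.0012+.028
m=cv2.inRange(Ht,(0,0,0),(180,255,95)); m2=np.zeros_like(m); m2[155:232,278:356]=m[155:232,278:356]
pts=cv2.findNonZero(m2)[:,0]; X=ray("top",pts,.087)[:,:2]*1000
r=cv2.minAreaRect(X.astype(np.float32)); print("tray rect",r,cv2.boxPoints(r).round(0).tolist())
# pin_0
P=cloud("top",dt)[155:232,278:356].reshape(-1,3); h=Ht[155:232,278:356].reshape(-1,3)
m=(h[:,2]>120)&(P[:,2]>.078); g=P[m]; 
r=cv2.minAreaRect(g[:,:2].astype(np.float32)*1000); print("pin0",len(g),r,np.percentile(g[:,2],[5,50,95]))
E
python3 m2.py | sed -n '/----/,$p'
```

```text
----
top roof 2781 [533.9 241.5] [ 88.6 223.1] 16.82 0.0662 [[459.0, 335.0], [524.0, 122.0], [609.0, 148.0], [544.0, 361.0]]
floor z 0.0031 2155
pins n 423
scene roof 1623 [532.8 244.2] [ 93.9 225.4] 16.07 0.0666 [[456.0, 340.0], [519.0, 123.0], [609.0, 149.0], [547.0, 366.0]]
floor z 0.0036 1520
pins n 610
poly [216 195] [0.6033 0.1466] [0.6108 0.1578]
poly [135 219] [0.5414 0.3584] [0.5453 0.3818]
poly [143 249] [0.4632 0.3357] [0.4626 0.3578]
poly [151 248] [0.4657 0.3149] [0.4652 0.3358]
poly [161 284] [0.373 0.287] [0.3672 0.3063]
poly [164 281] [0.3807 0.2794] [0.3753 0.2983]
poly [153 247] [0.4683 0.3097] [0.468  0.3303]
poly [159 246] [0.4708 0.2941] [0.4706 0.3138]
poly [168 281] [0.3806 0.269 ] [0.3753 0.2873]
poly [160 245] [0.4734 0.2915] [0.4734 0.311 ]
poly [164 246] [0.4707 0.281 ] [0.4706 0.2999]
poly [173 279] [0.3857 0.2561] [0.3807 0.2736]
poly [180 279] [0.3857 0.238 ] [0.3806 0.2544]
poly [180 263] [0.4267 0.2386] [0.4241 0.2551]
poly [169 242] [0.4811 0.2681] [0.4815 0.2863]
poly [177 238] [0.4914 0.2474] [0.4924 0.2644]
poly [183 241] [0.4835 0.2316] [0.4841 0.
[... 240 characters left out ...]

poly [211 267] [0.4163 0.158 ] [0.413  0.1698]
poly [220 267] [0.4162 0.1347] [0.4129 0.1452]
poly [219 253] [0.4522 0.1375] [0.451  0.1482]
poly [209 230] [0.5118 0.1641] [0.5141 0.1763]
poly [217 226] [0.5222 0.1433] [0.525  0.1543]
poly [221 228] [0.5169 0.1328] [0.5194 0.1432]
poly [230 261] [0.4315 0.1089] [0.4291 0.1179]
poly [239 268] [0.4135 0.0855] [0.4101 0.0931]
tray rect ((596.9325561523438, -123.15440368652344), (177.0130615234375, 133.3084716796875), 82.46043395996094) [[519.0, -202.0], [651.0, -220.0], [675.0, -44.0], [542.0, -27.0]]
pin0 423 ((572.3200073242188, -95.01448822021484), (82.63423919677734, 203.77906799316406), 86.2894515991211) [0.09001734 0.09582941 0.10113497]
```

```bash
cat > m3.py <<'E'
from h import *
a=np.radians(16.6); X=np.array([np.cos(a),np.sin(a)]); Y=np.array([-X[1],X[0]]); O=np.array([.4925,.2290])
for n in("top","scene"):
    g=np.load(n+"_g.npy"); q=(g[:,:2]-O)@np.c_[X,Y]*1000
    for l in(-81,-27,27,81):
        k=(abs(q[:,1]-l)<20)&(q[:,0]>-75)&(q[:,0]<-2); 
        if k.sum()<5: print(n,l,"none");continue
        z=g[k,2]; p=q[k]; top=p[z>np.percentile(z,40)]
        f=np.polyfit(p[:,0],p[:,1],1)
        print(n,l,k.sum(),"x",np.percentile(p[:,0],[2,50,98]).round(1),"y 5/50/95",np.percentile(p[:,1],[5,50,95]).round(1),"zmax",np.percentile(z,95).round(4),"slope",f[0].round(3))
E
python3 m3.py
python3 - <<'E'
import sys; sys.argv=['']
import io,contextlib
with contextlib.redirect_stdout(io.StringIO()):
    exec(open('m.py').read())
from m3 import O,X,Y
def show(n,m,lane=-81):
    pass
# white/grey pixel mask at pin height via rays onto axis plane z=.048 (pin top ridge)
m=cv2.inRange(Ht,(0,0,110),(180,90,255)); v,u=np.nonzero(m[190:300,130:250]); uv=np.c_[u+130,v+190]
q=(ray("top",uv,.038)[:,:2]-O)@np.c_[X,Y]*1000
for l in(-81,-27,27):
    for x0 in range(-70,0,5):
        k=(abs(q[:,1]-l)<22)&(q[:,0]>=x0)&(q[:,0]<x0+5)
        if k.sum(): print(l,x0,k.sum(),q[k,1].min().round(1),q[k,1].max().round(1),end=' | ')
    print()
# pin0 ridge and key triangulation
def tri(a,b):
    Ks,Ms,ts,_=cam("top");K2,M2,t2,_=cam("scene")
    h=cv2.triangulatePoints(Ks@np.c_[Ms,ts],K2@np.c_[M2,t2],np.array(a,float).reshape(2,1),np.array(b,float).reshape(2,1)); return (h[:3]/h[3]).ravel()
for a,b in [((277.7,254.7),(242.7,249.4)),((293.2,256.6),(253.9,259.7)),((308.6,259),(265.3,269.2)),((339.5,263.1),(288.5,289.6))]: print(tri(a,b).round(4))
S=np.array([.5972,-.119]); b=np.radians(-7.9); xs=np.array([np.cos(b),np.sin(b)]); ys=np.array([-xs[1],xs[0]])
m=cv2.inRange(Ht,(0,0,120),(180,80,255)); v,u=np.nonzero(m[150:245,270:360]); uv=np.c_[u+270,v+150]
q=(ray("top",uv,.086)[:,:2]-S)@np.c_[xs,ys]*1000; k=abs(q[:,1])<25; p=q[k]
for x0 in range(-95,95,6):
    kk=(p[:,0]>=x0)&(p[:,0]<x0+6)
    if kk.sum(): print(x0,p[kk,1].min().round(0),p[kk,1].max().round(0),p[kk,1].mean().round(1),end=' | ')
E
```

```text
top -81 125 x [-41.2 -22.2  -2.9] y 5/50/95 [-91.  -81.8 -71.8] zmax 0.0506 slope 0.008
top -27 135 x [-43.8 -23.4  -3.5] y 5/50/95 [-37.6 -28.6 -17.9] zmax 0.0505 slope -0.013
top 27 136 x [-42.8 -22.8  -3.1] y 5/50/95 [16.2 25.2 36. ] zmax 0.0497 slope 0.003
top 81 none
scene -81 140 x [-44.6 -25.   -3.3] y 5/50/95 [-90.9 -82.6 -70. ] zmax 0.0497 slope -0.044
scene -27 143 x [-45.9 -27.4  -3.4] y 5/50/95 [-36.4 -28.6 -16.5] zmax 0.0505 slope -0.053
scene 27 136 x [-45.  -27.4  -3.5] y 5/50/95 [17.6 24.8 35.7] zmax 0.05 slope -0.032
scene 81 none
top -81 125 x [-41.2 -22.2  -2.9] y 5/50/95 [-91.  -81.8 -71.8] zmax 0.0506 slope 0.008
top -27 135 x [-43.8 -23.4  -3.5] y 5/50/95 [-37.6 -28.6 -17.9] zmax 0.0505 slope -0.013
top 27 136 x [-42.8 -22.8  -3.1] y 5/50/95 [16.2 25.2 36. ] zmax 0.0497 slope 0.003
top 81 none
scene -81 140 x [-44.6 -25.   -3.3] y 5/50/95 [-90.9 -82.6 -70. ] zmax 0.0497 slope -0.044
scene -27 143 x [-45.9 -27.4  -3.4] y 5/50/95 [-36.4 -28.6 -16.5] zmax 0.0505 slope -0.053
scene 27 136 x [-45.  -27.4  -3.5] y 5/50/95 [17.6 24.8 35.7] zmax 0.05 slope -0.032
scene 
[... 1044 characters left out ...]
  0.0409]
[ 0.4348 -0.0946  0.0423]
[ 0.4233 -0.1751  0.0417]
-95 -25.0 24.0 -0.2 | -89 -24.0 25.0 -0.0 | -83 -23.0 24.0 -0.1 | -77 -25.0 24.0 0.1 | -71 -24.0 25.0 -0.2 | -59 -10.0 3.0 -4.0 | -53 -14.0 7.0 -3.1 | -47 -13.0 7.0 -3.0 | -41 -15.0 6.0 -5.0 | -35 -14.0 7.0 -3.9 | -29 -14.0 5.0 -3.8 | -23 -15.0 6.0 -4.5 | -17 -15.0 7.0 -4.7 | -11 -14.0 7.0 -2.6 | -5 -13.0 5.0 -4.1 | 1 -15.0 6.0 -4.0 | 7 -14.0 7.0 -3.5 | 13 -13.0 8.0 -2.9 | 19 -15.0 6.0 -4.9 | 25 -15.0 7.0 -3.5 | 31 -14.0 7.0 -2.8 | 37 -13.0 6.0 -4.3 | 43 -15.0 7.0 -4.2 | 49 -14.0 7.0 -3.0 | 55 -15.0 8.0 -3.6 | 61 -15.0 8.0 -4.5 | 67 -25.0 25.0 -0.4 | 73 -24.0 23.0 -0.2 | 79 -23.0 24.0 0.4 | 85 -25.0 25.0 0.3 | 91 -24.0 23.0 -1.3 |
```

>>> {"method": "jog_arm", "body": {
  "targets": [
    [[-1.9,-1.4,0],[0,0,-0.65],80],
    [[-3.8,-2.8,0],[0,0,-1.3],60],
    [[-5.8,-4.3,0],[0,0,-2.0],50],
    [[-7.7,-5.7,0],[0,0,-2.6],50],
    [[-9.6,-7.1,0],[0,0,-3.3],50],
    [[-11.5,-8.5,0],[0,0,-3.9],50],
    [[-13.4,-9.9,0],[0,0,-4.6],50],
    [[-15.36,-11.36,0],[0,0,-5.24],50]
  ]
}}

```text
time: 1.1
tool_pos: [0.4933, 0.1423, 0.231]
tool_rot: [-0.0, -0.146, 0.989, 0.0]
contact_force: [0.6, 0.4, -0.4]
gripper_width: 0.5
grasp_force: 0.0
```

>>> {"method": "jog_arm", "body": {
  "targets": [
    [[0,0,0],[0,0,0],50],
    [[0,0,0],[0,0,0],50]
  ]
}}

```text
time: 1.35
tool_pos: [0.4926, 0.1442, 0.2308]
tool_rot: [-0.001, -0.144, 0.99, 0.0]
contact_force: [0.3, -0.8, 0.2]
gripper_width: 0.498
grasp_force: 0.0
```

>>> {"method": "jog_arm", "body": {
  "targets": [
    [[0,0,2],[0,0,0],50],
    [[0,0,4],[0,0,0],50],
    [[0,0,6],[0,0,0],50],
    [[0,0,6.6],[0,0,0],50],
    [[0,0,6.6],[0,0,0],50]
  ]
}}

```text
time: 1.98
tool_pos: [0.4922, 0.1449, 0.066]
tool_rot: [-0.001, -0.145, 0.989, 0.0]
contact_force: [1.3, -0.2, 0.7]
gripper_width: 0.503
grasp_force: 0.0
```

```bash
python3 - <<'E'
from h import *
o=[]
for n,(x0,y0) in(("top",(140,190)),("scene",(130,155))):
    a,d=grab_frame(n); a=a.copy(); o.append(cv2.resize(a[y0:y0+110,x0:x0+120,::-1],None,fx=3.3,fy=3.3,interpolation=3))
cv2.imwrite("pics/c2.png",np.hstack(o)); print(state()["tool_pos"])
E
```

```text
[0.49450413 0.14483238 0.06867225]
```

View pics/c2.png

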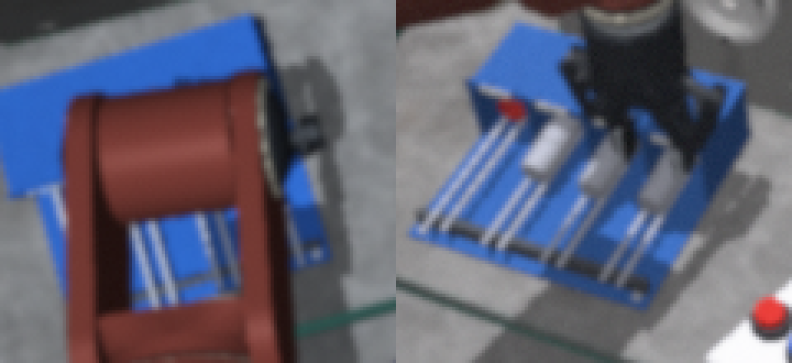

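The scene view shows the open fingers straddling the rightmost pin (crop 660,180), just short of the housing front. The top view is hidden by the arm.

>>> {"method": "jog_arm", "body": {
  "targets": [
    [[0,0,0.6],[0,0,0],50],
    [[0,0,1.0],[0,0,0],50],
    [[0,0,1.4],[0,0,0],50],
    [[0,0,1.76],[0,0,0],50],
    [[0,0,1.76],[0,0,0],50]
  ]
}}

```text
time: 2.7
tool_pos: [0.492, 0.1439, 0.0211]
tool_rot: [-0.001, -0.144, 0.99, 0.0]
contact_force: [-0.9, -0.3, -0.6]
gripper_width: 0.499
grasp_force: 0.0
```

>>> {"method": "jog_arm", "body": {
  "targets": [
    [[0,0,0],[0,0,0],30],
    [[0,0,0],[0,0,0],20],
    [[0,0,0],[0,0,0],20],
    [[0,0,0],[0,0,0],20]
  ]
}}

```text
time: 3.2
tool_pos: [0.4926, 0.1458, 0.0232]
tool_rot: [-0.0, -0.144, 0.99, 0.002]
contact_force: [-4.2, 5.6, 4.0]
gripper_width: 0.282
grasp_force: 58.6
```

>>> {"method": "jog_arm", "body": {
  "targets": [
    [[0.3,0,0],[0,0,0],20],
    [[0.7,0,0],[0,0,0],20],
    [[1.2,0,0],[0,0,0],20],
    [[1.7,0,0],[0,0,0],20],
    [[2.2,0,0],[0,0,0],20],
    [[2.7,0,0],[0,0,0],20],
    [[3.1,0,0],[0,0,0],20],
    [[3.2,0,0],[0,0,0],20]
  ]
}}

```text
time: 4.2
tool_pos: [0.4175, 0.1213, 0.0239]
tool_rot: [0.002, -0.144, 0.99, 0.0]
contact_force: [4.5, 3.1, 3.3]
gripper_width: 0.281
grasp_force: 59.4
```

>>> {"method": "jog_arm", "body": {
  "targets": [
    [[0,0,0],[0,0,0],20],
    [[0,0,0],[0,0,0],20],
    [[0,0,0],[0,0,0],35],
    [[0,0,0],[0,0,0],50],
    [[0,0,0],[0,0,0],50]
  ]
}}

```text
time: 4.82
tool_pos: [0.4154, 0.1209, 0.0216]
tool_rot: [-0.001, -0.144, 0.99, -0.0]
contact_force: [0.2, 0.2, 0.7]
gripper_width: 0.501
grasp_force: 0.0
```

```bash
python3 - <<'E'
from h import *
o=[]
for n,(x0,y0) in(("top",(140,190)),("scene",(130,155))):
    a,d=grab_frame(n); a=a.copy(); np.savez(n+"1.npz",a=a,d=d); o.append(cv2.resize(a[y0:y0+110,x0:x0+120,::-1],None,fx=3.3,fy=3.3,interpolation=3))
cv2.imwrite("pics/c3.png",np.hstack(o))
a=np.radians(16.6); X=np.array([np.cos(a),np.sin(a)]); Y=np.array([-X[1],X[0]]); O=np.array([.4925,.2290])
for x in(-125,-65,-5): print(x,((proj("scene",np.r_[O+x/1000*X-.0815*Y,.038])-[130,155])*3.3+[396,0]).round())
E
```

```text
-125 [[605. 279.]]
-65 [[639. 224.]]
-5 [[672. 172.]]
```

View pics/c3.png

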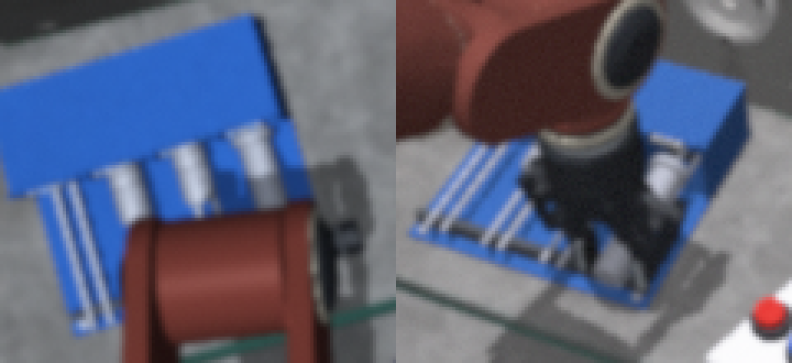

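The head is out at scene crop (665,175), about at the housing front, and the nose is at about (605,270) past the rod ends. That matches the planned 80 mm draw.

>>> {"method": "jog_arm", "body": {
  "targets": [
    [[-0.6,0,0],[0,0,0],50],
    [[-1.2,0,0],[0,0,0],50],
    [[-1.64,0,0],[0,0,0],50],
    [[-1.64,0,0],[0,0,0],50],
    [[-1.64,0,0],[0,0,0],20],
    [[-1.64,0,0],[0,0,0],20],
    [[-1.64,0,0],[0,0,0],20],
    [[-1.64,0,0],[0,0,0],20]
  ]
}}

```text
time: 5.92
tool_pos: [0.4551, 0.1341, 0.0227]
tool_rot: [0.0, -0.144, 0.99, 0.002]
contact_force: [-0.8, 5.3, 3.2]
gripper_width: 0.282
grasp_force: 58.6
```

>>> {"method": "jog_arm", "body": {
  "targets": [
    [[0.4,0,0],[0,0,0],20],
    [[0.9,0,0],[0,0,0],20],
    [[1.4,0,0],[0,0,0],20],
    [[1.6,0,-0.4],[0,0,0],20],
    [[1.6,0,-1.2],[0,0,0],20],
    [[1.6,0,-2.4],[0,0,0],20],
    [[1.6,0,-3.8],[0,0,0],20],
    [[1.6,0,-4.8],[0,0,0],20]
  ]
}}

```text
time: 6.92
tool_pos: [0.416, 0.1209, 0.1429]
tool_rot: [-0.001, -0.144, 0.99, -0.0]
contact_force: [1.2, -0.1, -4.6]
gripper_width: 0.283
grasp_force: 59.1
```

>>> {"method": "jog_arm", "body": {
  "targets": [
    [[0,0,0],[0,0,0],20],
    [[0,0,0],[0,0,0],20]
  ]
}}

```text
time: 7.18
tool_pos: [0.4156, 0.1211, 0.1404]
tool_rot: [-0.002, -0.144, 0.99, -0.0]
contact_force: [-1.5, -0.1, -4.8]
gripper_width: 0.284
grasp_force: 59.1
```

```bash
python3 - <<'E'
from h import *
o=[]
for n,(x0,y0) in(("top",(150,190)),("scene",(130,155))):
    a,d=grab_frame(n); a=a.copy(); np.savez(n+"2.npz",a=a,d=d); o.append(cv2.resize(a[y0:y0+110,x0:x0+120,::-1],None,fx=3.3,fy=3.3,interpolation=3))
cv2.imwrite("pics/c4.png",np.hstack(o)); s=state();print(s["tool_pos"],s["joint_pos"],s["contact_force"],s["ft_torque"])
E
```

```text
[0.41560123 0.12117667 0.1400469 ] [ 1.11594271e-01 -3.59545732e-01  2.13488951e+00 -2.17542475e-04
  1.37056848e+00 -1.74889306e+00] [-0.4981084   0.08811479 -4.86231035] [-0.0166808   0.02861813 -0.02618258]
```

View pics/c4.png

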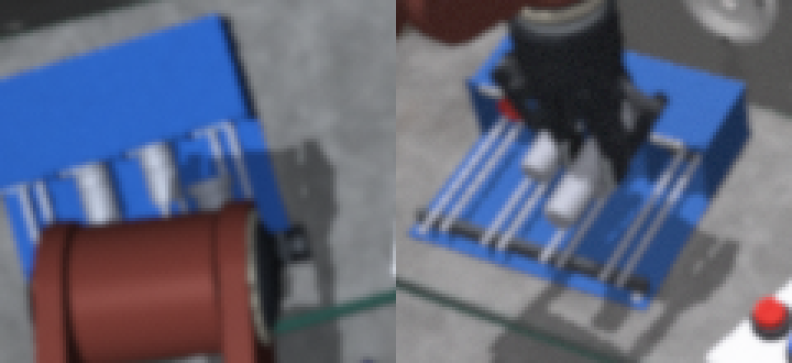

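The pin hangs free in the grip at scene crop (575,190), level and with its own lane empty. The other two pins are still in place.

```bash
python3 - <<'E'
from h import *
a=np.radians(16.6); X=np.array([np.cos(a),np.sin(a),0]); Y=np.array([-X[1],X[0],0])
g=np.array([.4156,.1212,.155])
for d in(56,60,64): print(d,((proj("scene",g-d/1000*X)-[130,155])*3.3+[396,0]).round(1))
P=cloud("scene",np.load("scene2.npz")["d"]); im=np.load("scene2.npz")["a"]
q=P[195:235,165:215].reshape(-1,3); c=im[195:235,165:215].reshape(-1,3).astype(int)
k=(q[:,2]>.135)&(q[:,2]<.18)&(c.min(1)>110); q=q[k]
l=(q-g)@np.c_[X,Y,[0,0,1]]*1000; k=abs(l[:,1])<20; l=l[k]; print(len(l),np.percentile(l,[1,5,50,95],axis=0).round(1))
t=l[(l[:,2]>np.percentile(l[:,2],70))]; 
for x0 in range(-70,-10,8):
    s=l[(l[:,0]>x0)&(l[:,0]<x0+8)]
    if len(s)>3: print(x0,len(s),s[:,2].max().round(1),s[:,1].min().round(1),s[:,1].max().round(1))
E
```

```text
56 [[558.1 215.3]]
60 [[555.4 219.3]]
64 [[552.7 223.4]]
185 [[-59.  -11.8   0.4]
 [-57.9 -10.6   2.5]
 [-36.9  -2.4   9.3]
 [ -6.3   9.   13.6]]
-62 28 14.4 -12.3 10.5
-54 29 14.0 -11.1 10.2
-46 28 14.1 -11.7 13.8
-38 27 13.3 -12.5 12.2
-30 26 13.5 -11.0 13.0
-22 20 14.3 -9.0 5.9
-14 18 15.1 -8.3 5.4
```

>>> {"method": "jog_arm", "body": {
  "targets": [
    [[-0.4,-0.7,0],[0,0,0.2],20],
    [[-1.1,-2.0,0],[0,0,0.6],20],
    [[-2.0,-3.6,0],[0,0,1.2],20],
    [[-2.9,-5.3,0],[0,0,1.8],20],
    [[-3.7,-6.8,0],[0,0,2.3],20],
    [[-4.4,-8.1,0],[0,0,2.7],20],
    [[-4.9,-9.0,0],[0,0,2.95],20],
    [[-5.12,-9.34,0],[0,0,3.04],20]
  ]
}}

```text
time: 8.28
tool_pos: [0.6073, -0.0677, 0.1409]
tool_rot: [-0.001, 0.069, 0.998, -0.0]
contact_force: [0.9, 1.0, -4.6]
gripper_width: 0.282
grasp_force: 59.3
```

>>> {"method": "jog_arm", "body": {
  "targets": [
    [[0,0,0],[0,0.1,0],20],
    [[0,0,0],[0,0.2,0],20],
    [[0,0,0.6],[0,0.2,0],20],
    [[0,0,1.0],[0,0.2,0],20],
    [[0,0,1.0],[0,0.2,0],20]
  ]
}}

```text
time: 8.9
tool_pos: [0.6051, -0.0651, 0.1151]
tool_rot: [-0.016, 0.067, 0.998, 0.001]
contact_force: [-0.8, -0.0, -4.4]
gripper_width: 0.286
grasp_force: 59.3
```

```bash
python3 - <<'E'
from h import *
o=[]
for n,(x0,y0) in(("top",(255,150)),("scene",(225,180))):
    a,d=grab_frame(n); a=a.copy(); np.savez(n+"3.npz",a=a,d=d); o.append(cv2.resize(a[y0:y0+110,x0:x0+120,::-1],None,fx=3.3,fy=3.3,interpolation=3))
cv2.imwrite("pics/c5.png",np.hstack(o)); s=state();print(s["tool_pos"],s["tool_rot"],s["contact_force"])
E
```

```text
[ 0.60632466 -0.06551896  0.11694929] [-1.42228409e-02  6.71625133e-02  9.97640187e-01  9.82510351e-04] [ 0.27158199 -0.53095113 -5.22318735]
```

View pics/c5.png

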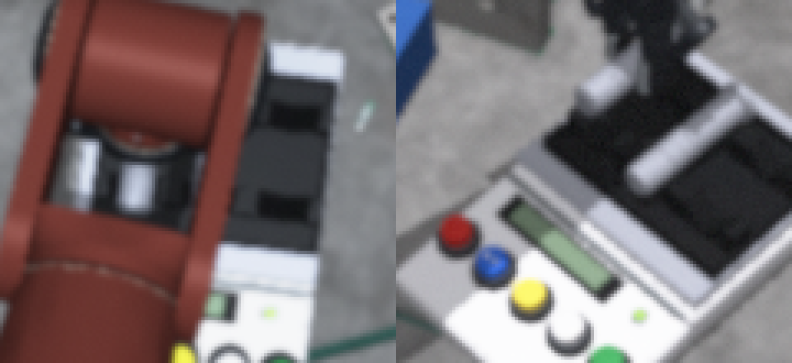

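The held pin is at scene crop (605,85), over the left place and parallel to pin_0 at (690,140).

```bash
python3 - <<'E'
from h import *
b=np.radians(-7.7); X=np.array([np.cos(b),np.sin(b),0]); Y=np.array([-X[1],X[0],0]); T=np.array([.597,-.123,0])
z=np.load("scene3.npz"); P=cloud("scene",z["d"])[180:250,260:345].reshape(-1,3); c=z["a"][180:250,260:345].reshape(-1,3).astype(int)
l=(P-T)@np.c_[X,Y,[0,0,1]]*1000
for nm,yc,z0,z1 in(("held",58,115,160),("pin0",0,80,108)):
    k=(abs(l[:,1]-yc)<20)&(l[:,2]>z0)&(l[:,2]<z1)&(c.min(1)>95)&(abs(l[:,0])<75); q=l[k]
    print(nm,len(q),"x",np.percentile(q[:,0],[1,3,50,99]).round(1))
    for x0 in range(-66,70,10):
        s=q[(q[:,0]>x0)&(q[:,0]<x0+10)]
        if len(s)>4: print("  ",x0,len(s),"z",np.percentile(s[:,2],95).round(1),"y",np.percentile(s[:,1],[3,97]).round(1), "y@top",np.median(s[s[:,2]>np.percentile(s[:,2],70),1]).round(1))
E
```

```text
held 194 x [-58.4 -57.6 -33.2   2.2]
   -66 15 z 141.9 y [47.4 67.4] y@top 54.2
   -56 40 z 145.0 y [46.3 66.1] y@top 57.0
   -46 30 z 143.9 y [44.8 67.3] y@top 58.4
   -36 34 z 144.1 y [45.8 67.2] y@top 57.8
   -26 34 z 144.2 y [45.8 65.3] y@top 57.7
   -16 28 z 148.9 y [46.8 72.9] y@top 54.9
   -6 13 z 143.7 y [55.7 65.5] y@top 59.5
pin0 424 x [-58.4 -57.   -1.2  61. ]
   -66 20 z 95.6 y [-8.  10.7] y@top 1.5
   -56 36 z 100.0 y [-10.1  10.8] y@top 0.6
   -46 38 z 98.8 y [-9.7  9.6] y@top 2.7
   -36 35 z 98.3 y [-10.2  10.4] y@top 4.9
   -26 34 z 98.0 y [-10.2   9.8] y@top 0.1
   -16 35 z 99.3 y [-10.1  12.6] y@top 0.5
   -6 32 z 98.3 y [-11.3  10.4] y@top -0.4
   4 33 z 98.7 y [-9.9  7.2] y@top 1.9
   14 29 z 98.9 y [-11.9   7.7] y@top 1.2
   24 24 z 98.2 y [-11.    9.5] y@top 1.5
   34 35 z 99.2 y [-11.2   6.8] y@top -0.3
   44 38 z 101.0 y [-11.8  11.3] y@top 0.3
   54 35 z 102.1 y [-13.8  14.5] y@top 1.3
```

>>> {"method": "jog_arm", "body": {
  "targets": [
    [[0,0.04,0.4],[0,0,0],20],
    [[0,0.04,0.9],[0,0,0],20],
    [[0,0.04,1.3],[0,0,0],20],
    [[0,0.04,1.6],[0,0,0],20],
    [[0,0.04,1.72],[0,0,0],20],
    [[0,0.04,1.72],[0,0,0],20],
    [[0,0.04,1.72],[0,0,0],20]
  ]
}}

```text
time: 9.88
tool_pos: [0.606, -0.0647, 0.0749]
tool_rot: [-0.013, 0.067, 0.998, 0.001]
contact_force: [0.1, 0.3, -3.7]
gripper_width: 0.283
grasp_force: 59.3
```

>>> {"method": "jog_arm", "body": {
  "targets": [
    [[0,0,0.03],[0,0,0],20],
    [[0,0,0.06],[0,0,0],20],
    [[0,0,0.06],[0,0,0],20]
  ]
}}

```text
time: 10.25
tool_pos: [0.6055, -0.0645, 0.0728]
tool_rot: [-0.014, 0.067, 0.998, 0.001]
contact_force: [0.7, -0.8, -3.7]
gripper_width: 0.282
grasp_force: 59.3
```

>>> {"method": "jog_arm", "body": {
  "targets": [
    [[0,0,0.03],[0,0,0],20],
    [[0,0,0.06],[0,0,0],20],
    [[0,0,0.06],[0,0,0],20],
    [[0,0,0.06],[0,0,0],20]
  ]
}}

```text
time: 10.75
tool_pos: [0.6055, -0.0645, 0.0713]
tool_rot: [-0.014, 0.067, 0.998, 0.001]
contact_force: [-1.2, -0.7, -3.6]
gripper_width: 0.287
grasp_force: 59.3
```

>>> {"method": "jog_arm", "body": {
  "targets": [
    [[0,0,0.03],[0,0,0],20],
    [[0,0,0.06],[0,0,0],20],
    [[0,0,0.06],[0,0,0],20]
  ]
}}

```text
time: 11.12
tool_pos: [0.6057, -0.0644, 0.0703]
tool_rot: [-0.014, 0.067, 0.998, 0.001]
contact_force: [-1.7, 0.8, -1.2]
gripper_width: 0.278
grasp_force: 59.4
```

>>> {"method": "jog_arm", "body": {
  "targets": [
    [[0,0,0.02],[0,0,0],20],
    [[0,0,0.02],[0,0,0],20],
    [[0,0,0.02],[0,0,0],20]
  ]
}}

```text
time: 11.5
tool_pos: [0.6057, -0.0644, 0.0697]
tool_rot: [-0.014, 0.067, 0.998, 0.001]
contact_force: [-0.3, 1.4, 1.1]
gripper_width: 0.281
grasp_force: 59.7
```

>>> {"method": "jog_arm", "body": {
  "targets": [
    [[0,0,0],[0,0,0],31],
    [[0,0,0],[0,0,0],34],
    [[0,0,0],[0,0,0],37],
    [[0,0,0],[0,0,0],37]
  ]
}}

```text
time: 12.0
tool_pos: [0.6056, -0.0647, 0.0694]
tool_rot: [-0.014, 0.067, 0.998, 0.001]
contact_force: [-0.2, -0.3, -0.5]
gripper_width: 0.37
grasp_force: 0.0
```

Released, with no force on the tool. I'll lift along the tool axis, then level and move off to check.

>>> {"method": "jog_arm", "body": {
  "targets": [
    [[0,0,-0.3],[0,0,0],37],
    [[0,0,-0.8],[0,0,0],37],
    [[0,0,-1.6],[0,0,0],37],
    [[0,0,-2.8],[0,0,0],37],
    [[0,0,-4.0],[0,-0.2,0],20],
    [[3,0,-4.5],[0,-0.2,0],0],
    [[5,0,-4.5],[0,-0.2,0],0],
    [[6.4,0,-4.5],[0,-0.2,0],0]
  ]
}}

```text
time: 13.0
tool_pos: [0.4485, -0.0432, 0.1881]
tool_rot: [0.001, 0.067, 0.998, -0.0]
contact_force: [0.1, -0.3, -0.3]
gripper_width: 0.0
grasp_force: 0.0
```

```bash
python3 - <<'E'
from h import *
o=[]
for n,(x0,y0) in(("top",(255,150)),("scene",(225,180))):
    a,d=grab_frame(n); a=a.copy(); np.savez(n+"4.npz",a=a,d=d); o.append(cv2.resize(a[y0:y0+110,x0:x0+120,::-1],None,fx=3.3,fy=3.3,interpolation=3))
cv2.imwrite("pics/c6.png",np.hstack(o)); s=state();print(s["tool_pos"],s["tool_rot"],s["gripper_width"])
b=np.radians(-7.7); X=np.array([np.cos(b),np.sin(b),0]); Y=np.array([-X[1],X[0],0]); T=np.array([.597,-.123,0])
z=np.load("scene4.npz"); P=cloud("scene",z["d"])[180:250,260:345].reshape(-1,3); c=z["a"][180:250,260:345].reshape(-1,3).astype(int)
l=(P-T)@np.c_[X,Y,[0,0,1]]*1000
for nm,yc,z0,z1 in(("new",58,80,108),("pin0",0,80,108)):
    k=(abs(l[:,1]-yc)<20)&(l[:,2]>z0)&(l[:,2]<z1)&(c.min(1)>95)&(abs(l[:,0])<75); q=l[k]
    print(nm,len(q),"x",np.percentile(q[:,0],[1,3,50,99]).round(1),"y",np.percentile(q[:,1],[5,50,95]).round(1))
    for r in((-56,-30),(-30,0),(0,25),(25,48)):
        s=q[(q[:,0]>r[0])&(q[:,0]<r[1])]
        if len(s)>4: print("  ",r,len(s),"z",np.percentile(s[:,2],[90]).round(1))
E
```

```text
[ 0.44814726 -0.04303515  0.18763286] [ 1.12515753e-03  6.72654096e-02  9.97734450e-01 -2.56627364e-04] 0.00016550624050838724
new 413 x [-58.6 -57.    1.5  60.8] y [47.3 55.3 69.3]
   (-56, -30) 89 z [97.3]
   (-30, 0) 96 z [97.7]
   (0, 25) 75 z [97.2]
   (25, 48) 76 z [97.]
pin0 434 x [-58.2 -56.7   1.5  59.5] y [-10.7  -2.5  11.7]
   (-56, -30) 95 z [97.8]
   (-30, 0) 100 z [96.9]
   (0, 25) 81 z [97.8]
   (25, 48) 78 z [97.1]
```

View pics/c6.png

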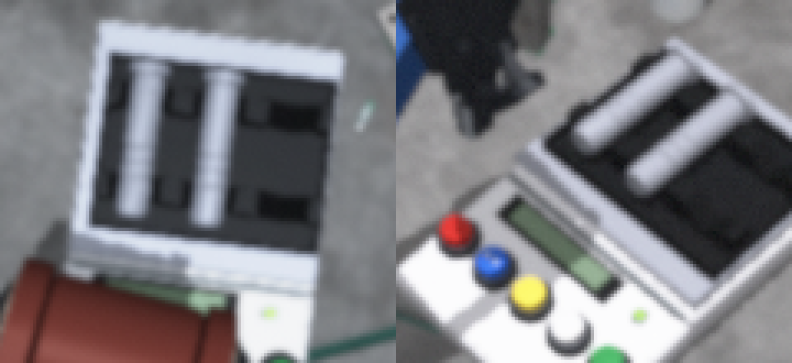

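Both pins are level and seated at x ≈ 0, with tops at about 97 mm and the new one at y ≈ 58. The keys are all up, so I'll go to the red key, tilting the tool 8° to match its face.

>>> {"method": "jog_arm", "body": {
  "targets": [
    [[0.37,1.14,1.5],[0,-0.5,0],0],
    [[0.37,1.14,3],[0,-1,0],0],
    [[0.37,1.14,4.3],[0,-1,0],0],
    [[0.37,1.14,4.75],[0,-1,0],0],
    [[0.37,1.14,4.75],[0,-1,0],0]
  ]
}}

```text
time: 13.72
tool_pos: [0.4454, -0.0142, 0.068]
tool_rot: [0.07, 0.067, 0.995, -0.005]
contact_force: [-0.7, -0.6, -0.3]
gripper_width: 0.004
grasp_force: 0.0
```

```bash
python3 - <<'E'
from h import *
o=[]
for n,(x0,y0) in(("scene",(215,200)),):
    a,d=grab_frame(n); a=a.copy(); o.append(cv2.resize(a[y0:y0+100,x0:x0+130,::-1],None,fx=5,fy=5,interpolation=3))
cv2.imwrite("pics/c7.png",np.hstack(o)); s=state();print(s["tool_pos"],s["tool_rot"],s["contact_force"])
E
```

```text
[ 0.44607342 -0.01431479  0.06896279] [ 0.0704889   0.0671478   0.99523838 -0.00480081] [ 0.14737204 -0.57797749  1.18225826]
```

View pics/c7.png

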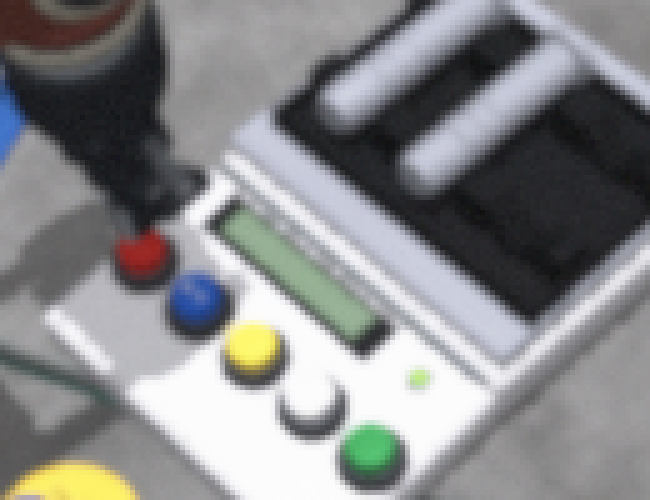

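The shut fingertips hang just above and behind the red cap (crop 143,250). They are about 3 mm too far back, so I'll correct that while pressing.

>>> {"method": "jog_arm", "body": {
  "targets": [
    [[0.12,0,0.3],[0,0,0],0],
    [[0.12,0,0.7],[0,0,0],0],
    [[0.12,0,0.85],[0,0,0],0],
    [[0.12,0,0.85],[0,0,0],0]
  ]
}}

```text
time: 14.28
tool_pos: [0.4447, -0.0141, 0.046]
tool_rot: [0.069, 0.067, 0.995, -0.005]
contact_force: [-2.1, -0.8, 2.5]
gripper_width: 0.001
grasp_force: 1.4
```

>>> {"method": "jog_arm", "body": {
  "targets": [
    [[0,0,0.07],[0,0,0],0],
    [[0,0,0.13],[0,0,0],0],
    [[0,0,0.13],[0,0,0],0],
    [[0,0,0.13],[0,0,0],0]
  ]
}}

```text
time: 14.78
tool_pos: [0.4452, -0.0141, 0.043]
tool_rot: [0.07, 0.067, 0.995, -0.005]
contact_force: [-2.2, -0.8, 4.5]
gripper_width: 0.001
grasp_force: 2.3
```

>>> {"method": "jog_arm", "body": {
  "targets": [
    [[0,0,0.05],[0,0,0],0],
    [[0,0,0.05],[0,0,0],0],
    [[0,0,0.05],[0,0,0],0]
  ]
}}

```text
time: 15.15
tool_pos: [0.4453, -0.0141, 0.0425]
tool_rot: [0.069, 0.067, 0.995, -0.005]
contact_force: [-7.5, 0.3, 10.6]
gripper_width: -0.0
grasp_force: 6.2
```

Red bottomed out at 10 N. Next is blue.

>>> {"method": "jog_arm", "body": {
  "targets": [
    [[0,0,-0.5],[0,0,0],0],
    [[0,0,-1.0],[0,0,0],0],
    [[0,-0.8,-1.0],[0,0,0],0],
    [[0,-1.64,-1.0],[0,0,0],0],
    [[0,-1.64,-1.0],[0,0,0],0],
    [[0,-1.64,-0.5],[0,0,0],0],
    [[0,-1.64,-0.1],[0,0,0],0],
    [[0,-1.64,-0.1],[0,0,0],0]
  ]
}}

```text
time: 16.15
tool_pos: [0.4395, -0.0542, 0.0435]
tool_rot: [0.069, 0.067, 0.995, -0.005]
contact_force: [-1.5, 0.5, 4.2]
gripper_width: -0.002
grasp_force: 2.1
```

>>> {"method": "jog_arm", "body": {
  "targets": [
    [[0,0,0.07],[0,0,0],0],
    [[0,0,0.1],[0,0,0],0],
    [[0,0,0.1],[0,0,0],0],
    [[0,0,0.1],[0,0,0],0]
  ]
}}

```text
time: 16.65
tool_pos: [0.4397, -0.0542, 0.0424]
tool_rot: [0.069, 0.067, 0.995, -0.004]
contact_force: [-7.3, 3.1, 13.2]
gripper_width: 0.001
grasp_force: 7.0
```

Blue bottomed too. Next is green, crossing well above yellow and white.

>>> {"method": "jog_arm", "body": {
  "targets": [
    [[0,0,-0.6],[0,0,0],0],
    [[0,0,-1.4],[0,0,0],0],
    [[0,-1.6,-1.6],[0,0,0],0],
    [[0,-3.3,-1.6],[0,0,0],0],
    [[0.04,-4.92,-1.5],[0,0,0],0],
    [[0.04,-4.92,-1.2],[0,0,0],0],
    [[0.04,-4.92,-0.6],[0,0,0],0],
    [[0.04,-4.92,-0.4],[0,0,0],0]
  ]
}}

```text
time: 17.65
tool_pos: [0.42, -0.1745, 0.0492]
tool_rot: [0.068, 0.066, 0.995, -0.004]
contact_force: [0.3, -0.1, -0.2]
gripper_width: 0.001
grasp_force: 0.0
```

>>> {"method": "jog_arm", "body": {
  "targets": [
    [[0,0,0.2],[0,0,0],0],
    [[0,0,0.3],[0,0,0],0],
    [[0,0,0.3],[0,0,0],0],
    [[0,0,0.3],[0,0,0],0]
  ]
}}

```text
time: 18.15
tool_pos: [0.4223, -0.1764, 0.0444]
tool_rot: [0.07, 0.067, 0.995, -0.005]
contact_force: [-1.5, 2.0, 4.3]
gripper_width: -0.001
grasp_force: 1.9
```

>>> {"method": "jog_arm", "body": {
  "targets": [
    [[0,0,0.07],[0,0,0],0],
    [[0,0,0.1],[0,0,0],0],
    [[0,0,0.1],[0,0,0],0],
    [[0,0,0.1],[0,0,0],0]
  ]
}}

```text
time: 18.65
tool_pos: [0.4227, -0.1767, 0.0426]
tool_rot: [0.07, 0.067, 0.995, -0.005]
contact_force: [-5.7, 3.4, 10.7]
gripper_width: -0.003
grasp_force: 5.6
```

Green is down. Now white, one key to the left.

>>> {"method": "jog_arm", "body": {
  "targets": [
    [[0,0,-0.5],[0,0,0],0],
    [[0,0,-1.0],[0,0,0],0],
    [[0,0.8,-1.0],[0,0,0],0],
    [[0,1.64,-1.0],[0,0,0],0],
    [[0,1.64,-1.0],[0,0,0],0],
    [[0,1.64,-0.5],[0,0,0],0],
    [[0,1.64,-0.1],[0,0,0],0],
    [[0,1.64,-0.1],[0,0,0],0]
  ]
}}

```text
time: 19.65
tool_pos: [0.4276, -0.1364, 0.0435]
tool_rot: [0.069, 0.067, 0.995, -0.005]
contact_force: [-0.9, -1.2, 4.7]
gripper_width: 0.002
grasp_force: 2.1
```

>>> {"method": "jog_arm", "body": {
  "targets": [
    [[0,0,0.07],[0,0,0],0],
    [[0,0,0.1],[0,0,0],0],
    [[0,0,0.1],[0,0,0],0],
    [[0,0,0.1],[0,0,0],0]
  ]
}}

```text
time: 20.15
tool_pos: [0.4278, -0.1365, 0.0424]
tool_rot: [0.069, 0.067, 0.995, -0.005]
contact_force: [-7.3, 1.2, 11.9]
gripper_width: -0.003
grasp_force: 6.4
```

>>> {"method": "jog_arm", "body": {
  "targets": [
    [[0,0,-0.5],[0,0,0],0],
    [[0,0,-1.5],[0,0,0],0],
    [[0,0,-3],[0,0,0],0],
    [[0,0,-4],[0,0,0],0],
    [[0,0,-4],[0,0,0],0],
    [[0,0,-4],[0,0,0],0]
  ]
}}

```text
time: 20.9
tool_pos: [0.4133, -0.1336, 0.1389]
tool_rot: [0.069, 0.067, 0.995, -0.004]
contact_force: [-1.0, 0.1, -0.4]
gripper_width: -0.004
grasp_force: 0.0
```

All four keys bottomed in order and the tool is clear, so I'm handing in.

```bash
python3 -c "
from plant import *
print(job_done())"
```

```text
the job is handed in; nothing more can be done
None
```

I laid a second pin in the tray's left place, seated level, pressed red, blue, green and white fully down in that order, and handed the job in at about 21 s; no verdict came back.

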